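# Hold the twine roll over its jar for threading

## Task

Slide the red roll of kitchen twine up off its brass post, carry it over the spice rack, and hold it upright and centred about two centimetres above the rim of the white twine jar, so that I can thread the end through the jar's eyelet before it goes in. Do not touch the jar with the roll, bump the rack, or disturb the spice jars or the blue mug. Finish while still holding the roll still in the air there: do not lower it in or let go.

Things in the scene. Friction and masses are not known exactly. Their poses are not given: they have to be found in the camera images.
- spool: Tightly wound, rigid roll of red twine, a hollow cylinder 58 mm in diameter and 56 mm tall with a vertical bore 21 mm wide, about 90 g. Origin: centre of its underside, z up along its axis. It starts on the stand, threaded on the post, its underside 18 mm and its top 74 mm above the counter. Grip it across its outside from above.
- stand: Twine stand, fixed: round wooden foot 100 mm in diameter, 18 mm thick, with an upright brass post 14 mm in diameter at its centre whose top is 90 mm above the counter (16 mm above the top of the seated roll). Origin: centre of the underside of the foot, on the counter, z up. It may be on either side of the rack.
- jar: White ceramic twine jar, fixed, open at the top: 104 mm in widest diameter, 110 mm tall, a thin brass band below the rim and a small brass eyelet in its side. Origin: centre of its underside, on the counter, z up. It stands on the other side of the rack from the stand.
- jar_rim (a point): Centre of the mouth of the white jar at rim height (110 mm above the counter); mouth 86 mm wide inside. z up.
- rack: Dark wooden spice rack, fixed: open tray 360 mm long (its x axis, roughly away from the robot), 70 mm wide (y) and 45 mm high with a 6 mm floor, standing between stand and jar. Origin: centre of its underside, on the counter. The spice jars stand in it, their lids about 96 mm above the counter.
- spice0: Amber spice jar, 44 mm diameter, 90 mm tall, loose in the rack, nearest the robot. Origin: centre of its underside.
- spice1: Green spice jar, same size, in the middle of the rack. Origin: centre of its underside.
- spice2: Terracotta-coloured spice jar, same size, in the far end of the rack. Origin: centre of its underside.
- mug: Blue mug, loose, 76 mm in diameter, 85 mm tall, on the counter beyond the work on the robot's right. Origin: centre of its underside; handle along its y axis.
Not all that is in view belongs to the job. What is shaped like the spool but purple or turquoise is not meant.

How it is judged:
By the outcome, as a careful person would: the job done as asked, in the order asked, and still so for the second after the job is handed in, while the arm keeps its last pose, push and grip.
It also fails if it takes over 45 s, if anything falls off the work surface, if the arm or the gripper's body presses on something with over 40 N, if the wrist force passes 120 N, or if a joint passes its speed limit or range.

## Robot

A 6-joint arm with a two-finger parallel gripper is mounted at the origin on the work surface. World frame = base frame: x ahead of the robot, y to its left, z up, the work surface at z = 0. Lengths are in m, angles in rad, forces in N, time in s.
With the tool pointing down it reaches from about 0.2 to 0.875 m from the base axis. Payload 3.4 kg.
Tool frame: the origin (TCP) lies on the centre line of the jaws, within the pads' length; the fingertips stand 22 mm ahead of it and the grasp point (between the pads) lies 3 mm ahead of it (env.tip_extent is the distance from the TCP to the fingertips, in m); z points along the fingers, y is the line along which they close (so a half turn about z gives the same grasp; the last joint's range is limited). The gripper opens to 94 mm and grips with 3 to 60 N. Pads are 16 mm wide; open, the fingers measure 119 mm over their backs; the gripper's body (75 mm by 177 mm) begins 78 mm behind the grasp point.
Start: joints at [-1.424, 0.276, 1.505, -0, 1.361, -0.121], TCP at [0.152, -0.555, 0.201] pointing down, gripper open.
Joint ranges: [-2.89, 2.89], [-0.75, 2.08], [0.22, 2.7], [-1.18, 4.32], [0.11, 2.71], [-2.7, 2.7]. Speed limits (rad/s): [2.57, 2.57, 3.14, 3.14, 3.14, 3.14].

## Interface

Orientations are given as a rotation vector (axis times angle).
In Python, from bench import env, cams gives the robot as it stands. The module is installed in compiled form; this text tells all that it offers.
- The arm moves only by the tool servo_tool, never from a script. Its argument "series" is one flat list of numbers, 7 for each row, row after row: the opening, from 0 (shut) to 1 (fully open), then the shift along the tool's x, y, z in m, then the turn, a rotation vector about the tool's x, y, z in rad. A call has 1 to 12 rows; each row is the pose to reach, as a shift and turn from the pose commanded when the call began, along the tool's axes at that moment; what a row does not reach only later rows make up. A row lasts 1/10 s, in which the tool goes at most 50 mm and 8.59 degrees, less where a joint would pass 70% of its speed; a pose out of reach is approached as far as the arm can. A call with a gripper value outside its range is refused whole. The fingers move at their own pace and stop on an object; "grip_force" is the grip in N (left out, the last holds). Time passes only in rows, so rows that repeat a pose let the fingers close. It gives the time, the measured TCP pose, the force, the opening and the grip force at its end, in the units of the state.
- env.sense(): the state, without advancing time (a new reading comes with each control period).
- cams.capture(name): name is "side" or "top"; returns the picture (420x560x3 uint8, red, green, blue); there is no depth.
- cams.camera_info(name): a dict with "vertical_fov" (degrees; the focal length in pixels is half the picture's height over the tangent of half this angle, whatever the lens; pixels are square), "cx", "cy" (the principal point, pixels), "dist" ([k1, k2, p1, p2, k3] as OpenCV has them; the pictures are not rectified), "R" (3x3) and "t" (3): a world point X has camera coordinates R X + t. Camera axes: x right, y down, z forward; pixel columns grow to the right and rows downward; lengths in m; the calibration is good to about 2 mm. A picture is of the moment at which its call begins. camera_info takes no time and is no camera call.
- env.sign_off(): hands the job in; it is judged then, once.
The state is a dict: "time": time; "joint_positions": joint angles; "dq": joint speeds; "joint_torque": joint torques, N m; "tool_pos": TCP position; "tcp_rot": TCP orientation; "ft_force": force on the tool from outside, world axes, zero at the start; "torque": the same for the moment, N m; "gripper_width": opening from 0.0 (shut) to 1.0 (fully open); "grip_force": force on a finger pad.
Only numpy, scipy, OpenCV 4.12 (cv2) and the standard library are available. Lean on these libraries where they do the work, as an engineer would, in place of code of your own. Each camera call takes 0.05 s, during which the arm holds its last target. There are 200 camera calls.

## Working session

There is one attempt and no reset: what is moved stays moved. The work goes in short steps, Python scripts to look and compute and a tool call to move; the robot and the scene stay as the last step left them, time stands still between calls to the robot, and variables do not carry over. Pictures are saved under pics/ and viewed, at most 10 in all, crops included, and the job is handed in when it is done.

Besides the shell and the picture viewer there is one more tool, called after "Emit:" by a JSON object that holds its "api" and its "payload", one argument or row to a line. servo_tool: Moves the arm, as the interface text tells. Its arguments: {"type":"object","properties":{"series":{"type":"array","items":{"type":"number"}},"grip_force":{"type":"number"}},"required":["series"]}

```bash
mkdir -p pics; cat > h.py <<'E'
import numpy as np, cv2
from bench import env, cams
def K(n):
    i=cams.camera_info(n); f=210/np.tan(np.radians(i["vertical_fov"])/2)
    return np.array([[f,0,i["cx"]],[0,f,i["cy"]],[0,0,1.]]),np.array(i["dist"],float),np.array(i["R"],float),np.array(i["t"],float).ravel()
def ray(n,uv,z):
    k,d,R,t=K(n); p=cv2.undistortPoints(np.array([[uv]],float),k,d).ravel()
    c=-R.T@t; r=R.T@np.array([p[0],p[1],1]); return c+r*(z-c[2])/r[2]
def proj(n,X):
    k,d,R,t=K(n); return cv2.projectPoints(np.array(X,float).reshape(-1,1,3),cv2.Rodrigues(R)[0],t,k,d)[0].reshape(-1,2)
def snap(n,name,crop=None,s=1):
    im=cams.capture(n)[:,:,::-1]
    if crop: a,b,c,d=crop; im=im[b:d,a:c]
    cv2.imwrite("pics/"+name,cv2.resize(im,None,fx=s,fy=s,interpolation=cv2.INTER_CUBIC))
E
python3 - <<'E'
from h import *
snap("top","t0.png",s=1.4); snap("side","s0.png",s=1.4)
for n in("top","side"):
    k,d,R,t=K(n); print(n,k[0,0],k[:2,2],d,-R.T@t, R.round(2).tolist())
s=env.sense(); print(s["tool_pos"],s["tcp_rot"],s["ft_force"],env.tip_extent,s["time"])
E
```

```text
top 533.8187092201663 [282.25702528 207.11321656] [-0.06970324  0.          0.          0.          0.        ] [ 0.42124787 -0.0315804   1.25833948] [[-0.0, -1.0, -0.01], [-1.0, 0.0, -0.05], [0.05, 0.01, -1.0]]
side 460.13029574315766 [288.25979005 210.8436316 ] [-0.06466919  0.          0.          0.          0.        ] [0.38330469 0.99994219 0.72518048] [[-0.99, -0.11, -0.01], [-0.05, 0.52, -0.85], [0.1, -0.85, -0.52]]
[ 0.15207398 -0.5540081   0.20032303] [-3.11190520e+00 -4.19150501e-01 -1.79612765e-05] [ 0.4992285   0.89384998 -0.40797538] 0.022 0.1
```

View pics/t0.png

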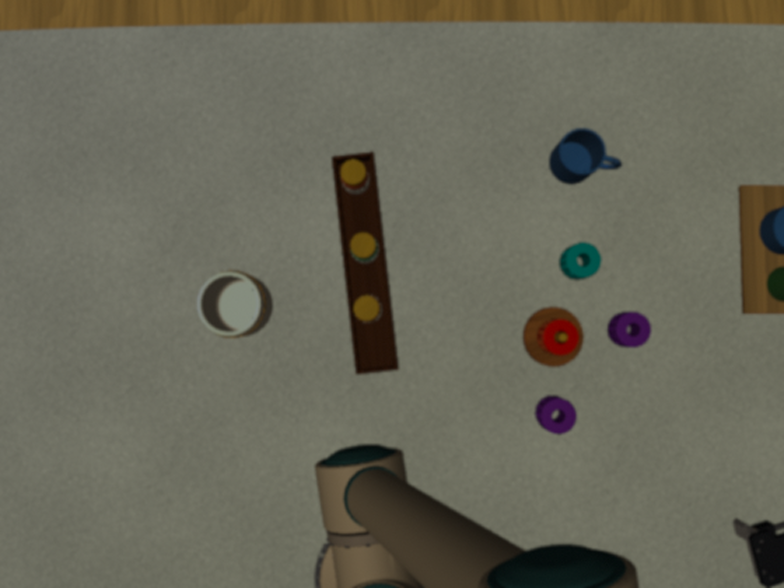

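View pics/s0.png

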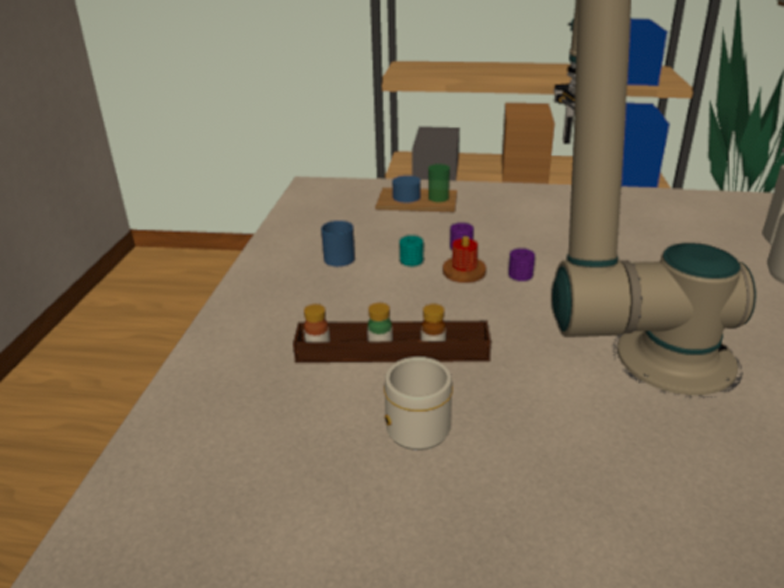

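Top view (1.4x): the candidates for the roll are red on the post (561,337), purple (630,329), purple (556,414) and turquoise (580,260). I choose red, the only one with a brass post. The jar mouth is near (231,304). Side view: red roll at (465,255), jar mouth at (418,378), and the rack with its three jars between them. Next are close crops of the roll and the jar.

```bash
python3 - <<'E'
from h import *
a=cams.capture("top")[:,:,::-1]; b=cams.capture("side")[:,:,::-1]
z=lambda im,x,y,w,h:cv2.resize(im[y:y+h,x:x+w],None,fx=5,fy=5,interpolation=cv2.INTER_CUBIC)
cv2.imwrite("pics/c1.png",np.vstack([np.hstack([z(a,360,205,80,60),z(a,130,185,80,60)]),np.hstack([z(b,295,155,80,60),z(b,260,250,80,60)])]))
hsv=cv2.cvtColor(a,cv2.COLOR_BGR2HSV); m=((hsv[...,0]<5)|(hsv[...,0]>175))&(hsv[...,1]>200)&(hsv[...,2]>120)
ys,xs=np.nonzero(m); print("red top",xs.min(),xs.max(),ys.min(),ys.max(),len(xs))
E
```

```text
Traceback (most recent call last):
ValueError: zero-size array to reduction operation minimum which has no identity
```

View pics/c1.png

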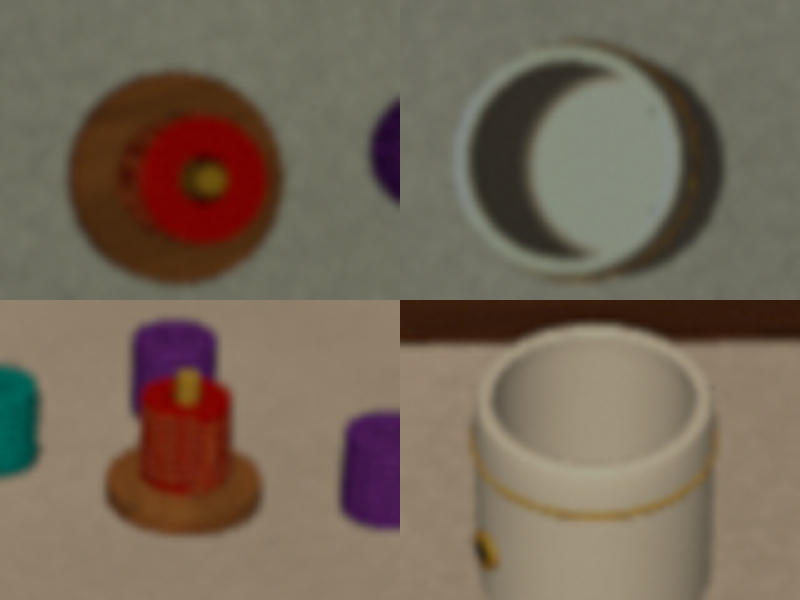

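The crop shows the red roll with the brass post through it, so the choice is right. Roll top circle is centred at top px (400.2,240.6), post top (401.8,240.6), foot (394.6,240). The jar mouth is at top px (164.7,216.7) and side px (299,269). Converting these to positions.

```bash
python3 - <<'E'
from h import *
def P(n,uv,z,l): print(l,n,ray(n,uv,z).round(4))
P("top",(400.2,240.6),.074,"roll");P("top",(401.8,240.6),.09,"post");P("top",(394.6,240.),.018,"foot")
P("side",(331.8,174.2),.074,"roll");P("side",(332.1,169),.09,"post")
P("top",(164.7,216.7),.11,"rim")
P("side",(299,269.2),.11,"rim")
# sizes: roll diameter, rim inner diameter
print(ray("top",(387.4,240.6),.074)-ray("top",(413.3,240.6),.074), ray("top",(143.8,216.7),.11)-ray("top",(186.2,216.7),.11))
for u in((353/1.4,172/1.4),(363/1.4,245/1.4),(367/1.4,308/1.4)):P("top",u,.096,"lid")
for u in((556,414),(630,329),(580,260)):P("top",(u[0]/1.4,u[1]/1.4),.056,"decoy")
# fit-check ellipse of rim
def circ(c,r,z):
    a=np.linspace(0,2*np.pi,73); return np.c_[c[0]+r*np.cos(a),c[1]+r*np.sin(a),a*0+z]
c=ray("top",(164.7,216.7),.11); q=proj("side",circ(c,.043,.11)); print("rim inner in side",q.min(0),q.max(0))
c=ray("top",(400.2,240.6),.074); q=proj("side",circ(c,.029,.074)); print("roll top side",q.min(0),q.max(0))
s=env.sense(); r=cv2.Rodrigues(np.array(s["tcp_rot"]))[0]; print(r.round(3), s["tool_pos"])
E
```

```text
roll top [ 0.4033 -0.2843  0.074 ]
post top [ 0.4035 -0.2844  0.09  ]
foot top [ 0.4039 -0.2832  0.018 ]
roll side [ 0.403  -0.2765  0.074 ]
post side [ 0.4028 -0.2803  0.09  ]
rim top [0.4573 0.2312 0.11  ]
rim side [0.4559 0.2404 0.11  ]
[0.00032736 0.05777826 0.        ] [0.00032309 0.09249996 0.        ]
lid top [0.6637 0.0426 0.096 ]
lid top [0.5483 0.027  0.096 ]
lid top [0.4498 0.0209 0.096 ]
decoy top [ 0.2794 -0.2799  0.056 ]
decoy top [ 0.415  -0.4016  0.056 ]
decoy top [ 0.5269 -0.322   0.056 ]
rim inner in side [278.57684486 254.26471094] [318.92261848 279.56771322]
roll top side [322.46464064 168.88607686] [341.16836607 177.36634983]
[[ 0.964  0.265 -0.   ]
 [ 0.265 -0.964  0.001]
 [ 0.    -0.001 -1.   ]] [ 0.15209624 -0.5541934   0.20056206]
```

The sizes check out: roll 57.8 mm, and the jar mouth about 92 mm to the outside of its bevel. Roll is at (0.4035,-0.284) and jar rim at about (0.457,0.233). I'll move above the roll with the jaws open.

Emit:
{"api": "servo_tool", "payload": {
  "series": [1,0.04,-0.025,0,0,0,0,1,0.08,-0.05,0,0,0,0,1,0.12,-0.075,0,0,0,0,1,0.16,-0.1,0,0,0,0,1,0.2,-0.125,0,0,0,0,1,0.24,-0.15,0,0,0,0,1,0.28,-0.175,0,0,0,0,1,0.314,-0.194,0.02,0,0,0,1,0.314,-0.194,0.04,0,0,0,1,0.314,-0.194,0.04,0,0,0]
}}

```text
time: 1.2
tool_pos: [0.4027, -0.2819, 0.1588]
tcp_rot: [-3.109, -0.423, 0.006]
ft_force: [-0.1, 0.5, 0.3]
gripper_width: 1.002
grip_force: 0.0
```

```bash
python3 - <<'E'
from h import *
s=env.sense(); r=cv2.Rodrigues(np.array(s["tcp_rot"]))[0]; p=np.array(s["tool_pos"]); print(p, r.round(4),s["time"])
print("shift to roll", r.T@(np.array([.4035,-.284,.053])-p))
E
```

```text
[ 0.40267538 -0.28188705  0.15876937] [[ 0.9636  0.2673 -0.0043]
 [ 0.2673 -0.9636  0.0036]
 [-0.0032 -0.0046 -1.    ]] 1.2
shift to roll [0.00056507 0.00274613 0.10575653]
```

Emit:
{"api": "servo_tool", "payload": {
  "series": [1,0,0,0.02,0,0,0,1,0,0,0.04,0,0,0,1,0,0,0.04,0,0,0,1,0,0,0.04,0,0,0]
}}

```text
time: 1.6
tool_pos: [0.4035, -0.2852, 0.1218]
tcp_rot: [3.113, 0.417, 0.0]
ft_force: [0.4, -0.9, 0.3]
gripper_width: 1.002
grip_force: 0.0
```

```bash
python3 - <<'E'
from h import *
s=env.sense(); r=cv2.Rodrigues(np.array(s["tcp_rot"]))[0]; p=np.array(s["tool_pos"]); print(p, r.round(4),s["time"])
print("shift to roll", r.T@(np.array([.4035,-.284,.053])-p))
a=cams.capture("top")[:,:,::-1]; b=cams.capture("side")[:,:,::-1]
z=lambda im,x,y:cv2.resize(im[y:y+100,x:x+100],None,fx=4,fy=4,interpolation=cv2.INTER_CUBIC)
cv2.imwrite("pics/c2.png",np.hstack([z(a,350,190),z(b,285,110)]))
E
```

```text
[ 0.40351928 -0.28523502  0.12179635] [[ 9.647e-01  2.634e-01  3.000e-04]
 [ 2.634e-01 -9.647e-01 -5.000e-04]
 [ 2.000e-04  6.000e-04 -1.000e+00]] 1.6
shift to roll [ 0.0002964  -0.00123671  0.06879568]
```

View pics/c2.png

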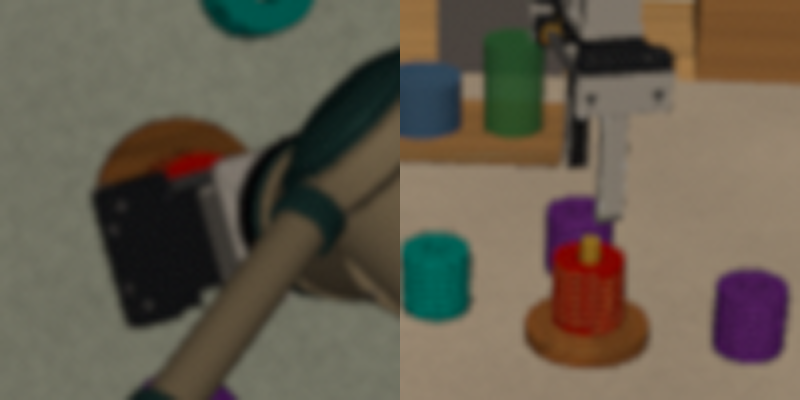

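The side crop shows the near fingertip end at crop (610,215) and the far one at (577,162), with the post top at (591,240). I'll check these against the projection of the tool.

```bash
python3 - <<'E'
from h import *
s=env.sense(); r=cv2.Rodrigues(np.array(s["tcp_rot"]))[0]; p=np.array(s["tool_pos"]); print(p,s["time"])
pts=[p+r@np.array([x,y,.022]) for x in(-.008,.008) for y in(-.0595,-.047,.047,.0595)]
q=proj("side",pts); print(((q-[285,110]+.5)*4).round(0).tolist())
print(((proj("side",[p+[0,0,-.022],[.4035,-.284,.09]])-[285,110]+.5)*4).round(0))
q=proj("top",[p+r@np.array([x,y,-.075]) for x in(-.0375,.0375) for y in(-.0885,.0885)]); print(((q-[350,190]+.5)*4).round(0).tolist())
E
```

```text
[ 0.40413545 -0.2855292   0.12242819] 1.7
[[218.0, 257.0], [214.0, 249.0], [185.0, 196.0], [182.0, 190.0], [197.0, 258.0], [193.0, 251.0], [166.0, 198.0], [162.0, 191.0]]
[[189. 223.]
 [190. 236.]]
[[108.0, 327.0], [448.0, 231.0], [66.0, 182.0], [406.0, 86.0]]
```

The fingertips appear about 9 px higher in the side view than the model says, although the post matches. I'll check the start pictures for the same offset before trusting either.

```bash
python3 - <<'E'
from h import *
R=cv2.Rodrigues(np.array([-3.1119,-.41915,0]))[0]; p=np.array([.152,-.554,.2005])
for n,c in(("side",(380,20)),("top",(500,350))):
    for z in(.022,-.013,-.075):
        q=proj(n,[p+R@np.array([0,y,z]) for y in(-.053,.053)]); print(n,z,((q-c+.5)*6.5).round(0).tolist())
a=cv2.imread("pics/s0.png"); b=cv2.imread("pics/t0.png")
f=lambda im,x,y:cv2.resize(im[int(y*1.4):int((y+85)*1.4),int(x*1.4):int((x+60)*1.4)],(390,552),interpolation=cv2.INTER_CUBIC)
cv2.imwrite("pics/c3.png",np.hstack([f(a,380,20),np.zeros((552,10,3),np.uint8),f(b,500,335)]))
snap("side","c4.png",(285,60,425,210),4)
s=env.sense();print(s["tool_pos"],s["joint_positions"])
E
```

```text
side 0.022 [[226.0, 647.0], [151.0, 580.0]]
side -0.013 [[234.0, 582.0], [158.0, 517.0]]
side -0.075 [[250.0, 463.0], [171.0, 404.0]]
top 0.022 [[126.0, 141.0], [441.0, 44.0]]
top -0.013 [[175.0, 170.0], [500.0, 70.0]]
top -0.075 [[271.0, 227.0], [613.0, 119.0]]
[ 0.40415527 -0.28541581  0.1224015 ] [-7.55521637e-01  2.14780621e-01  1.79851213e+00 -1.16848069e-04
  1.12576124e+00  5.48258946e-01]
```

View pics/c3.png

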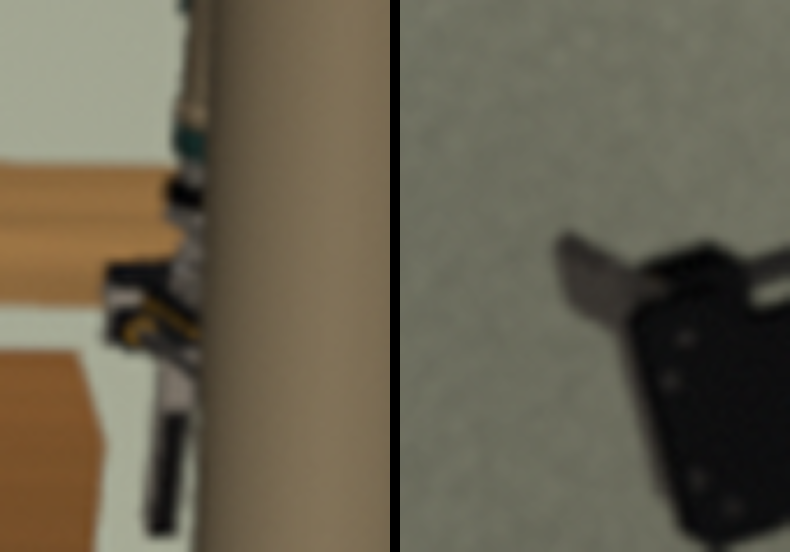

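View pics/c4.png

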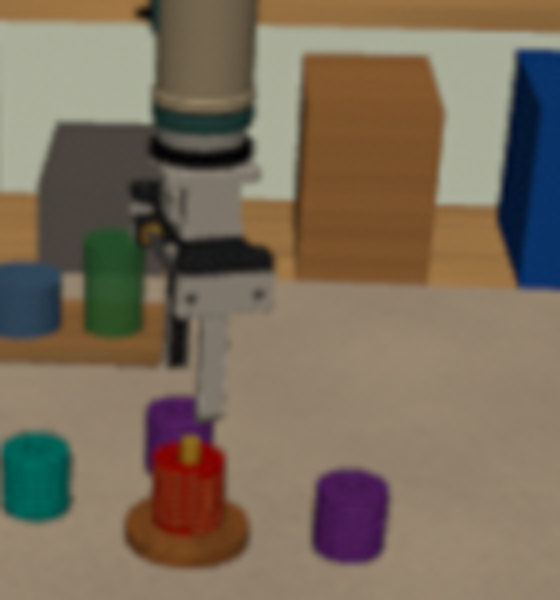

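The start picture shows the same offset in both views: the fingertips sit about 30 mm higher than the reported TCP plus tip extent, while laterally they agree. I'll go down to just beside the roll in steps, watching force, then look directly at tip against roll.

Emit:
{"api": "servo_tool", "payload": {
  "series": [1,0,-0.001,0.02,0,0,0,1,0,-0.001,0.04,0,0,0,1,0,-0.001,0.06,0,0,0,1,0,-0.001,0.06,0,0,0,1,0,-0.001,0.06,0,0,0]
}}

```text
time: 2.25
tool_pos: [0.4038, -0.2839, 0.0618]
tcp_rot: [3.113, 0.419, 0.001]
ft_force: [0.4, -1.1, 0.1]
gripper_width: 0.999
grip_force: 0.0
```

```bash
python3 - <<'E'
from h import *
s=env.sense(); r=cv2.Rodrigues(np.array(s["tcp_rot"]))[0]; p=np.array(s["tool_pos"]); print(p,s["ft_force"],s["time"])
for z in (.022,-.011):
  q=proj("side",[p+r@np.array([x,y,z]) for y in(-.053,.053) for x in(-.008,.008)]); print(z,((q-[295,130]+.5)*6).round(0).tolist())
snap("side","c5.png",(295,130,385,210),6)
E
```

```text
[ 0.40377051 -0.28390585  0.06184983] [ 0.40841706 -1.06581995  0.07611921] 2.25
0.022 [[260.0, 367.0], [229.0, 370.0], [212.0, 273.0], [183.0, 275.0]]
-0.011 [[263.0, 310.0], [232.0, 312.0], [214.0, 218.0], [185.0, 220.0]]
```

View pics/c5.png

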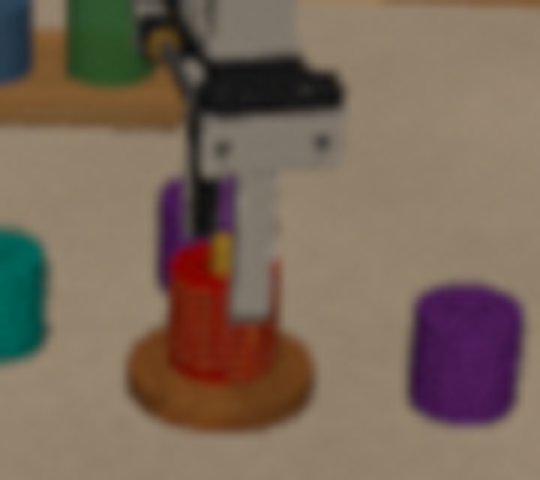

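Near fingertip bottom is at crop (250,320), where the model said 368: it is really about 27 mm higher and only just past the top of the roll. A reported TCP height of 0.0435 gives about 25 mm of overlap, and it still clears the foot if the reported pose is right. I'll go there and close.

Emit:
{"api": "servo_tool", "payload": {
  "series": [1,0,0,0.01,0,0,0,1,0,0,0.0175,0,0,0,1,0,0,0.0175,0,0,0,1,0,0,0.0175,0,0,0]
}}

```text
time: 2.7
tool_pos: [0.4032, -0.2833, 0.0434]
tcp_rot: [-3.113, -0.419, 0.001]
ft_force: [-0.8, -0.2, 0.2]
gripper_width: 1.0
grip_force: 0.0
```

Emit:
{"api": "servo_tool", "payload": {
  "series": [0.3,0,0,0,0,0,0,0.3,0,0,0,0,0,0,0.3,0,0,0,0,0,0,0.3,0,0,0,0,0,0,0.3,0,0,0,0,0,0,0.3,0,0,0,0,0,0,0.3,0,0,0,0,0,0,0.3,0,0,0,0,0,0],
  "grip_force": 20
}}

```text
time: 3.5
tool_pos: [0.4034, -0.2836, 0.0437]
tcp_rot: [3.113, 0.419, 0.0]
ft_force: [0.3, 0.0, 1.0]
gripper_width: 0.61
grip_force: 20.0
```

```bash
python3 - <<'E'
from h import *
s=env.sense(); p=np.array(s["tool_pos"]); print(p,s["ft_force"],s["torque"],s["gripper_width"],s["grip_force"],s["time"])
snap("side","c6.png",(295,130,385,210),6)
E
```

```text
[ 0.40344718 -0.28355005  0.0436766 ] [0.30290663 0.03858953 1.01120473] [-0.00913027  0.00096655 -0.02027067] 0.6095289506224184 20.00001797452569 3.5
```

View pics/c6.png

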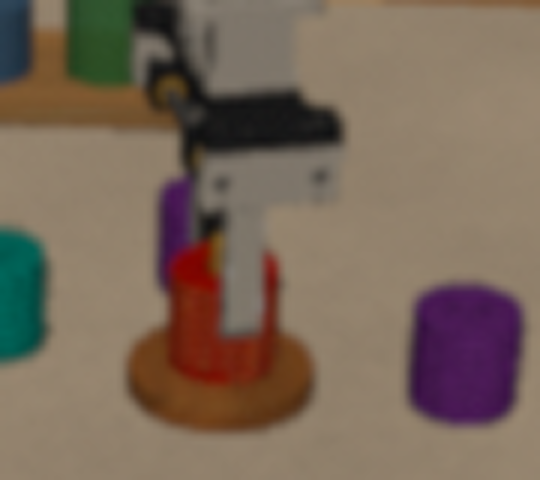

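Gripped: the opening is 0.61 (57 mm, matching the roll) and the tip is at crop (242,335), well down the roll side. Lifting straight up.

Emit:
{"api": "servo_tool", "payload": {
  "series": [0.3,0,0,-0.005,0,0,0,0.3,0,0,-0.015,0,0,0,0.3,0,0,-0.03,0,0,0,0.3,0,0,-0.045,0,0,0,0.3,0,0,-0.06,0,0,0,0.3,0,0,-0.075,0,0,0,0.3,0,0,-0.09,0,0,0,0.3,0,0,-0.11,0,0,0,0.3,0,0,-0.13,0,0,0,0.3,0,0,-0.145,0,0,0,0.3,0,0,-0.15,0,0,0,0.3,0,0,-0.15,0,0,0]
}}

```text
time: 4.75
tool_pos: [0.4036, -0.2836, 0.1945]
tcp_rot: [3.112, 0.419, 0.002]
ft_force: [-0.2, -0.5, -0.7]
gripper_width: 0.609
grip_force: 20.0
```

```bash
python3 - <<'E'
from h import *
s=env.sense(); p=np.array(s["tool_pos"]); print(p,s["ft_force"],s["gripper_width"],s["grip_force"],s["time"])
b=cams.capture("side")[:,:,::-1]; cv2.imwrite("pics/lift.png",b)
x=b.astype(int); m=(x[...,2]>90)&(x[...,1]<50)&(x[...,0]<50); m=m.astype(np.uint8)
n,l,st,c=cv2.connectedComponentsWithStats(m); print([ (a.tolist()) for a in st[1:] if a[4]>20])
def cyl(c,z0):
    a=np.linspace(0,2*np.pi,73); return np.vstack([np.c_[c[0]+.029*np.cos(a),c[1]+.029*np.sin(a),a*0+z] for z in(z0,z0+.056)])
q=proj("side",cyl((.4035,-.284),.018+p[2]-.0437)); print(q.min(0),q.max(0))
q=proj("side",cyl((.4035,-.284),.018)); print("seated",q.min(0),q.max(0))
r=cv2.Rodrigues(np.array(s["tcp_rot"]))[0]; print(r.round(4).tolist(), "shift", r.T@np.array([.457-.4034,.2325+.2838,0]))
E
```

```text
[ 0.40360348 -0.28359509  0.19451921] [-0.23070255 -0.48338086 -0.74577626] 0.6092125000168708 19.999689543619752 4.75
[[324, 125, 19, 24, 273]]
[323.17266517 123.72576031] [343.42590069 148.82913141]
seated [321.94246929 168.92191269] [341.09476612 193.37548856]
[[0.9644, 0.2646, 0.0014], [0.2646, -0.9644, -0.0014], [0.001, 0.0017, -1.0]] shift [ 0.18831094 -0.48371195 -0.00062445]
```

Roll held: the side blob spans rows 125–148, against 124–149 predicted, so there is no slip and its underside is at about 0.169 m. Carrying it over the rack.

Emit:
{"api": "servo_tool", "payload": {
  "series": [0.3,0.004,-0.01,0,0,0,0,0.3,0.012,-0.031,0,0,0,0,0.3,0.023,-0.059,0,0,0,0,0.3,0.034,-0.087,0,0,0,0,0.3,0.045,-0.115,0,0,0,0,0.3,0.056,-0.143,0,0,0,0,0.3,0.067,-0.171,0,0,0,0,0.3,0.078,-0.199,0,0,0,0,0.3,0.089,-0.227,0,0,0,0,0.3,0.1,-0.255,0,0,0,0,0.3,0.107,-0.274,0,0,0,0,0.3,0.109,-0.28,0,0,0,0]
}}

```text
time: 6.0
tool_pos: [0.4332, 0.0178, 0.1927]
tcp_rot: [-3.112, -0.424, 0.003]
ft_force: [1.0, 0.2, -1.0]
gripper_width: 0.609
grip_force: 20.0
```

Emit:
{"api": "servo_tool", "payload": {
  "series": [0.3,0.004,-0.01,0,0,0,0,0.3,0.012,-0.03,0,0,0,0,0.3,0.022,-0.056,0,0,0,0,0.3,0.032,-0.082,0,0,0,0,0.3,0.042,-0.108,0,0,0,0,0.3,0.052,-0.134,0,0,0,0,0.3,0.062,-0.16,0,0,0,0,0.3,0.07,-0.18,0,0,0,0,0.3,0.076,-0.195,0,0,0,0,0.3,0.079,-0.204,0,0,0,0,0.3,0.079,-0.204,0,0,0,0,0.3,0.079,-0.204,0,0,0,0]
}}

```text
time: 7.2
tool_pos: [0.4564, 0.2323, 0.1934]
tcp_rot: [3.113, 0.419, -0.001]
ft_force: [-0.0, 0.3, -1.4]
gripper_width: 0.607
grip_force: 20.0
```

```bash
cat > m.py <<'E'
from h import *
import sys
s=env.sense(); p=np.array(s["tool_pos"]); r=cv2.Rodrigues(np.array(s["tcp_rot"]))[0]
print(p,r.round(4).tolist(),s["ft_force"],s["gripper_width"],s["time"])
a=cams.capture("top")[:,:,::-1]; b=cams.capture("side")[:,:,::-1]
z=lambda im,x,y,w:cv2.resize(im[y:y+w,x:x+w],(400,400),interpolation=cv2.INTER_CUBIC)
cv2.imwrite("pics/"+sys.argv[1],np.hstack([z(a,120,165,100),z(b,249,200,100)]))
x=b.astype(int); m=((x[...,2]>90)&(x[...,1]<50)&(x[...,0]<50)).astype(np.uint8)
print([t.tolist() for t in cv2.connectedComponentsWithStats(m)[2][1:] if t[4]>20])
def cyl(c,zs,R):
    t=np.linspace(0,2*np.pi,73); return np.vstack([np.c_[c[0]+R*np.cos(t),c[1]+R*np.sin(t),t*0+q] for q in zs])
zb=.018+p[2]-.0437; print("underside",zb)
q=proj("side",cyl(p[:2],(zb,zb+.056),.029)); print("roll pred",q.min(0),q.max(0))
for c in((.457,.2325),(.457,.237)):
    q=proj("side",cyl(c,(.11,),.043)); print("rim",c,q.min(0),q.max(0))
E
python3 m.py f1.png
```

```text
[0.45644698 0.23233693 0.19336143] [[0.9644, 0.2644, -0.0005], [0.2644, -0.9644, -0.0011], [-0.0007, 0.0009, -1.0]] [-0.03236805  0.28950179 -1.35023201] 0.6074795772472358 7.2
[[286, 216, 28, 38, 608]]
underside 0.16766142774553988
roll pred [284.55342482 214.3426816 ] [313.58471379 253.28710429]
rim (0.457, 0.2325) [278.65030374 254.61376734] [319.04041157 279.97210392]
rim (0.457, 0.237) [278.37048912 255.84539033] [318.91673009 281.39883627]
```

View pics/f1.png

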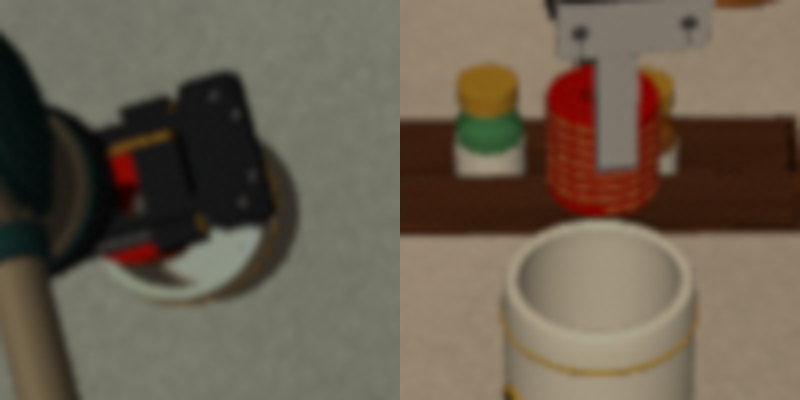

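The roll hangs just behind the jar mouth's image in the side view, upright, and centred in column (roll 299.7, rim 299.1). The side rows and the top view disagree by a few mm on the jar's y, so I'll refine it from the rim edges in the unobstructed start pictures.

```bash
python3 - <<'E'
from h import *
c1=cv2.imread("pics/c1.png")
def cir(c,z,R): t=np.linspace(0,2*np.pi,181); return np.c_[c[0]+R*np.cos(t),c[1]+R*np.sin(t),t*0+z]
for y in(.2335,.238,.243):
    o=proj("side",cir((.457,y),.11,.050)); i=proj("side",cir((.457,y),.11,.043)); 
    print(y,"side outer",o.min(0),o.max(0),"inner",i.min(0),i.max(0))
    o=proj("top",cir((.457,y),.11,.050)); i=proj("top",cir((.457,y),.11,.043)); f=proj("top",cir((.457,y),0.0,.052))
    print("  top outer",o.min(0),o.max(0),"inner",i.min(0),i.max(0),"base",f.max(0))
# intensity profiles through the jar
g=cv2.cvtColor(c1,cv2.COLOR_BGR2GRAY).astype(int)
print("top row, x px"); print([(round(130+(x+.5-400)/5-.5,1),int(g[158:163,x].mean())) for x in range(440,730,5)])
print("side col, y px"); print([(round(250+(y+.5-300)/5-.5,1),int(g[y,594:599].mean())) for y in range(310,490,5)])
E
```

```text
0.2335 side outer [275.27889013 252.97680607] [322.32110129 282.52780179] inner [278.57072521 254.88653217] [319.02019452 280.28873032]
  top outer [140.80863805 193.79326088] [186.63511834 240.00244211] inner [144.00170964 197.01562609] [183.41382875 236.75684999] base [196.13218341 240.25126617]
0.238 side outer [274.98617907 254.19625214] [322.20975929 283.97492635] inner [278.29072542 256.12016391] [318.89623526 281.71799985]
  top outer [138.75725401 193.80394971] [184.564083 240.006143] inner [141.94873898 197.02583147] [181.3439575  236.76104566] base [194.23896988 240.25495238]
0.243 side outer [274.65830359 255.56179607] [322.08512479 285.59642567] inner [277.97708426 257.50164925] [318.75733372 283.31941944]
  top outer [136.47915486 193.81585599] [182.26380659 240.01016995] inner [139.66885304 197.03719262] [179.04499859 236.76563051] base [192.13606709 240.25897688]
top row, x px
[(137.6, 111), (138.6, 112), (139.6, 117), (140.6, 127), (141.6, 131), (142.6, 116), (143.6, 81), (144.6, 52), (145.6, 43), (146.6, 43), (147.6, 44), (148.6, 44), (149.6, 44), (150.6, 45), (151.6
[... 411 characters left out ...]
81.6, 136), (182.6, 137), (183.6, 139), (184.6, 130), (185.6, 98), (186.6, 62), (187.6, 46), (188.6, 44), (189.6, 44), (190.6, 44), (191.6, 43), (192.6, 44), (193.6, 60), (194.6, 88)]
side col, y px
[(251.6, 32), (252.6, 28), (253.6, 50), (254.6, 106), (255.6, 149), (256.6, 154), (257.6, 144), (258.6, 142), (259.6, 143), (260.6, 145), (261.6, 146), (262.6, 146), (263.6, 147), (264.6, 147), (265.6, 146), (266.6, 147), (267.6, 147), (268.6, 147), (269.6, 147), (270.6, 147), (271.6, 147), (272.6, 147), (273.6, 147), (274.6, 147), (275.6, 148), (276.6, 148), (277.6, 147), (278.6, 148), (279.6, 148), (280.6, 147), (281.6, 144), (282.6, 149), (283.6, 160), (284.6, 163), (285.6, 159), (286.6, 156)]
```

The rim edges give the jar centre at about (0.4575, 0.236): top view 0.235, side view 0.239 less its roughly 3 mm bias seen on the roll. Centring by that, then lowering 36.5 mm so the underside is at about 0.131.

Emit:
{"api": "servo_tool", "payload": {
  "series": [0.3,0.002,-0.003,0,0,0,0,0.3,0.002,-0.003,0,0,0,0,0.3,0.002,-0.003,0.005,0,0,0,0.3,0.002,-0.003,0.012,0,0,0,0.3,0.002,-0.003,0.02,0,0,0,0.3,0.002,-0.003,0.027,0,0,0,0.3,0.002,-0.003,0.033,0,0,0,0.3,0.002,-0.003,0.0365,0,0,0,0.3,0.002,-0.003,0.0365,0,0,0,0.3,0.002,-0.003,0.0365,0,0,0,0.3,0.002,-0.003,0.0365,0,0,0,0.3,0.002,-0.003,0.0365,0,0,0]
}}

```text
time: 8.5
tool_pos: [0.458, 0.2366, 0.1574]
tcp_rot: [-3.113, -0.419, -0.001]
ft_force: [0.7, -0.4, -1.1]
gripper_width: 0.61
grip_force: 20.0
```

```bash
python3 m.py f2.png
```

```text
[0.45795096 0.23660476 0.15735649] [[0.9643, 0.2646, 0.0007], [0.2646, -0.9643, 0.0002], [0.0007, 0.0, -1.0]] [ 0.69320856 -0.37396762 -1.09500743] 0.6095716725513067 8.5
[[285, 234, 29, 35, 569]]
underside 0.1316564902555653
roll pred [283.87291705 230.0180479 ] [312.41832105 268.62233882]
rim (0.457, 0.2325) [278.65030374 254.61376734] [319.04041157 279.97210392]
rim (0.457, 0.237) [278.37048912 255.84539033] [318.91673009 281.39883627]
```

View pics/f2.png

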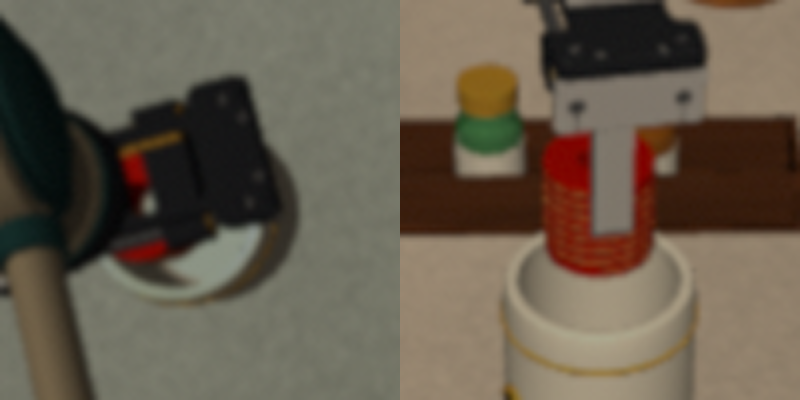

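The side view shows the roll upright at columns 543–655 (centre 599, rim centre 600). Its underside front edge is at row 268.6, which matches the prediction for 0.131 m, 21 mm above the rim. The jar is untouched and the visible spice jars are undisturbed. Handing in.

```bash
python3 -c "
from bench import env
s=env.sense(); print(s['dq'],s['time']); print(env.sign_off())"
```

```text
[ 1.19843368e-04  1.82117037e-03  1.71478928e-03 -2.33227030e-05
 -1.93775882e-04 -2.31490724e-05] 8.6
the job is handed in; nothing more can be done
None
```

The red roll is off its post and held still and upright, centred about 21 mm above the white jar's rim; I saw no contact with the jar, rack or spice jars (the mug was out of my final views), and the job was handed in at 8.6 s.

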